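Bring the lock core home and open the kit drawer

ROBOT

A 7-joint arm with a two-finger parallel gripper is mounted at the origin on the work surface; the furniture and walls round the work are solid. World frame = base frame: x ahead of the robot, y to its left, z up, the work surface at z = 0. Lengths are in m, angles in rad, forces in N, time in s.
With the tool pointing down it reaches from about 0.425 to 0.875 m from the base axis. Payload 4.7 kg.
Tool frame: the origin (TCP) lies at the very end of the fingers, on their centre line; the grasp point (between the pads) lies 19 mm behind it; z points along the fingers, y is the line along which they close (so a half turn about z gives the same grasp; the last joint's range is limited). The gripper opens to 87 mm and grips with 3 to 60 N. Pads are 19 mm wide; open, the fingers measure 117 mm over their backs; the gripper's body (75 mm by 190 mm) begins 51 mm behind the grasp point.
Start: joints at [1.213, 0.321, -0.07, 1.45, 0.023, 1.371, -0.057], TCP at [0.236, -0.606, 0.223] pointing down, gripper open.
Joint ranges: [-2.86, 2.86], [-0.3, 2.09], [-1.38, 1.24], [0.06, 2.45], [-1.56, 4.7], [0.09, 2.05], [-2.69, 2.69]. Speed limits (rad/s): [2.57, 2.57, 3.14, 3.14, 3.14, 3.14, 3.14].

INTERFACE

Orientations are given as a rotation vector (axis times angle).
In Python, from bench import ctrl gives the robot as it stands.
- The arm moves only by the shell command python3 -m jog 'ROWS' [FORCE]. ROWS is JSON, a list that holds one entry, the list of rows, each a list of 7 numbers: the shift along the tool's x, y, z in mm, then the turn, a rotation vector about the tool's x, y, z in degrees, then the finger opening in mm, from 0 to 87. A call has 1 to 10 rows; each row is the pose to reach, as a shift and turn from the pose commanded when the call began, along the tool's axes at that moment; what a row does not reach only later rows make up. A row lasts 1/10 s, in which the tool goes at most 50 mm and 8.59 degrees, less where a joint would pass 70% of its speed; a pose out of reach is approached as far as the arm can. A call with a gripper value outside its range is refused whole. The fingers move at their own pace and stop on an object; FORCE is the grip in N (left out, the last holds). Time passes only in rows, so rows that repeat a pose let the fingers close. It gives the time, the measured TCP pose, the force, the opening and the grip force at its end, in the units of the state.
- ctrl.get_state(): the state, without advancing time (a new reading comes with each control period).
- ctrl.get_image(name): name is "side" or "top" or "wrist"; returns a dict with "image" (480x640x3 uint8, red, green, blue), "depth" (480x640 float32, m along the optical axis (not along the pixel's ray), 0 where there is no reading), "fov_y" (degrees; the focal length in pixels is half the picture's height over the tangent of half this angle, whatever the lens; pixels are square), "cx", "cy" (the principal point, pixels), "k1" (the pictures are not rectified: a ray, as slopes to the right and down, at radius r is drawn at 1 + k1 r^2 times it, then the intrinsics apply), "rvec" (rotation vector, rad) and "tvec" (3), from world to camera coordinates, as OpenCV has them. Camera axes: x right, y down, z forward; pixel columns grow to the right and rows downward; lengths in m; the calibration is good to about 2 mm. A picture is of the moment at which its call begins.
- ctrl.close_job(): hands the job in; it is judged then, once.
The state is a dict: "time": time; "joint_positions": joint angles; "qd": joint speeds; "joint_torque": joint torques, N m; "position": TCP position; "tool_rot": TCP orientation; "ft_force": force on the tool from outside, world axes, zero at the start; "torque": the same for the moment, N m; "grip_width": opening from 0.0 (shut) to 1.0 (fully open); "grip_force": force on a finger pad.
Only numpy, scipy, OpenCV 4.12 (cv2) and the standard library are available. Lean on these libraries where they do the work, as an engineer would, in place of code of your own. Each camera call takes 0.05 s, during which the arm holds its last target. There are 200 camera calls.

TASK

The lock core of the light grey kit-drawer unit has just been put back with its blue key in it, but it still stands proud because its tail has not found the slot of the latch inside. Press lightly on the key and turn it to and fro, without forcing the lock, until the core drops home in its rosette; then turn the key clockwise as far as it will go to draw the latch, and pull the drawer out until it is fully open, so that the test kits can be taken from it. Leave the core home with the key in it, and leave the things standing round the unit where they are.

Things in the scene. Friction and masses are not known exactly. Their poses are not given: they have to be found in the camera images.
- drawer_unit: light grey steel desk-top drawer unit, 190 deep (own x) x 170 wide (own y) x 100 mm high; fixed. Origin: centre of its underside, on the table; z up; its own -x points out of the drawer front. One darker grey-fronted drawer with a steel bar handle; the lock is in its top, axis vertical at x = -42 mm, y = 0.
- key: the key, captive in the lock core: steel shank and blue bow 64 mm long (own x) x 13 mm thick (own y) x 28 mm high. Own z is the lock axis, pointing up. Origin: on the lock axis, 147.5 mm below the bow's centre. Grip the bow across its thickness from above. It goes down 7 mm with the core.
- key_grip (a point): centre of the key's blue bow, on the lock axis, 147.5 mm above the table while the core stands proud, 140.5 mm when it is home; the bow's underside is 14 mm lower, the unit's top 47.5 mm lower. Axes as the key's.
- lock_turn (a joint): angle of the key about the lock axis, rad, 0 = bow along the unit's x, positive counter-clockwise from above. Starts between -0.8 and 0.8, turns freely from -1.4 to 1.0 (0.01 N m) until engaged. The hidden angle at which the tail finds the latch's slot lies between -0.55 and 0.55, right within about 0.08. Once engaged the key drives the latch (0.07 N m); drawn from -1.05 on, stop at -1.2 to -1.3.
- lock_core (a joint): how far the brass lock core (27 mm across, in a 43 mm steel rosette) has gone down, m: 0 = start, 9 mm proud; 0.007 = home. No return spring; 2.5 N of friction holds it where it is left. Off the right angle its tail meets the latch after 0.3 mm and stops it at about 0.003. At the right angle it can be pressed home against the friction alone, then stays engaged.
- latch_seat: the latch's spring-backed seat inside the unit under the core, not visible; origin on the lock axis at table height. A tail that has not found the slot presses it back: 3 N at first, 8 N at its stop 2.5 mm lower (core friction of 2.5 N comes on top), then solid. When the tail finds the slot the seat springs up round it and the push falls away.
- kit_drawer (a joint): opening of the drawer, m: 0 = shut, 0.100 = fully open at its stop. It slides along the unit's own -x with about 2 N of friction and stays where it is left. While the latch is not drawn it moves only some 6 mm.
- drawer_handle (a point): middle of the drawer's steel bar handle: round bar 9.6 mm thick, 76 mm straight along the unit's own y, 44 mm out from the front face, 76 mm above the table (24 mm below the unit's top). Drawer shut it is at x = -139 mm, y = 0 of the unit. Pinch it from above across x, or hook a finger behind it.
- sticky_pad: yellow pad of sticky notes, 77x77x11 mm, lying loose on the back half of the unit's top; origin: centre of its underside.
- pouch_box: white open card box of black foil pouches, 112x134x69 mm, on the table at the right; origin: centre of its underside.
- scanner: black hand scanner, 206x68x53 mm, on the table at the right; origin: centre of its underside.
- stapler: blue desk stapler, 132x34x41 mm, on the table near the robot; origin: centre of its underside.

How it is judged:
By the outcome, as a careful person would: the job done as asked, in the order asked, and still so for the second after the job is handed in, with the robot touching nothing.
It also fails if it takes over 67 s, if anything falls off the work surface, if the arm or the gripper's body presses on something with over 40 N, if the wrist force passes 120 N, or if a joint passes its speed limit or range.

## Working session

There is one attempt and no reset: what is moved stays moved. The work goes in short steps, Python scripts to look and compute and a shell command to move; the robot and the scene stay as the last step left them, time stands still between calls to the robot, and variables do not carry over. Pictures are saved under pics/ and viewed, at most 10 in all, crops included, and the job is handed in when it is done.

```bash
mkdir -p pics
cat > h.py <<'E'
import numpy as np, cv2
from scipy.spatial.transform import Rotation as R
from bench import ctrl
def get(n):
    d=ctrl.get_image(n); im=d["image"]; h=im.shape[0]; d["f"]=h/2/np.tan(np.radians(d["fov_y"])/2)
    d["Rm"]=R.from_rotvec(np.ravel(d["rvec"])).as_matrix(); d["t"]=np.ravel(d["tvec"]); return d
def ray(d,uv):
    uv=np.atleast_2d(np.asarray(uv,float)); s=(uv-[d["cx"],d["cy"]])/d["f"]; p=s.copy()
    for _ in range(20): p=s/(1+d["k1"]*(p**2).sum(1,keepdims=True))
    return -d["Rm"].T@d["t"], np.c_[p,np.ones(len(p))]@d["Rm"]
def onplane(d,uv,z):
    c,v=ray(d,uv); return c+v*((z-c[2])/v[:,2])[:,None]
def cloud(d):
    vv,uu=np.mgrid[:480,:640]; c,v=ray(d,np.c_[uu.ravel(),vv.ravel()])
    return (c+v*d["depth"].reshape(-1,1)).reshape(480,640,3)
E
python3 - <<'E'
from h import *
for n in("top","side"):
    d=get(n); cv2.imwrite(f"pics/{n}0.png",d["image"][:,:,::-1]); print(n,-d["Rm"].T@d["t"],d["fov_y"],d["k1"])
s=ctrl.get_state(); print(s)
print(R.from_rotvec(s["tool_rot"]).as_matrix().round(3))
E
```

```text
top [ 4.22210211e-01 -9.16036555e-04  9.65649355e-01] 55.792635245277644 -0.03505665838134816
side [ 1.03445483 -0.53798459  0.86885224] 55.69582253197073 0.016891652443299383
{'time': 0.1, 'joint_positions': array([ 1.21308574,  0.32173897, -0.07009557,  1.45153213,  0.02261399,
        1.37083525, -0.05690391]), 'qd': array([-0.00061292, -0.00341349,  0.00027051, -0.00324181, -0.00022466,
       -0.00056664, -0.00142199]), 'joint_torque': array([-1.56561523e-04, -4.92568409e+01, -4.05836692e-01, -3.13402104e+01,
       -6.42074109e-02,  3.95350065e-02,  7.41622716e-05]), 'position': array([ 0.23592147, -0.60513838,  0.22158791]), 'tool_rot': array([-3.08580459e+00, -5.80427290e-01,  6.61664974e-04]), 'ft_force': array([ 0.28951809, -0.01309596, -0.46435784]), 'torque': array([ 0.05489353, -0.02663203,  0.03313275]), 'grip_force': 0.0, 'grip_width': 0.9998509614597592}
[[ 0.932  0.363 -0.001]
 [ 0.363 -0.932  0.002]
 [-0.    -0.002 -1.   ]]
```

View pics/top0.png

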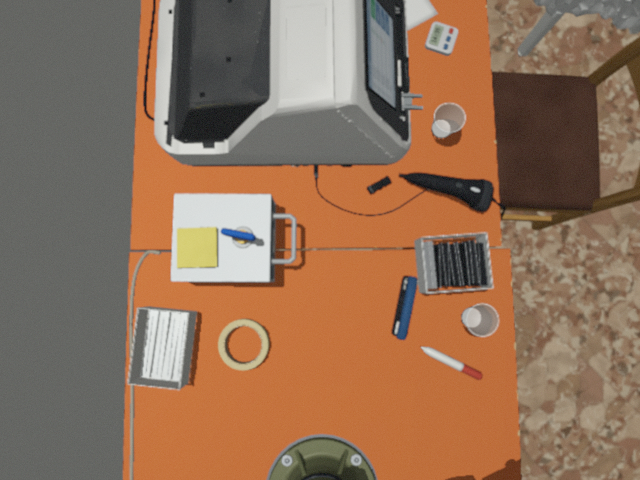

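View pics/side0.png

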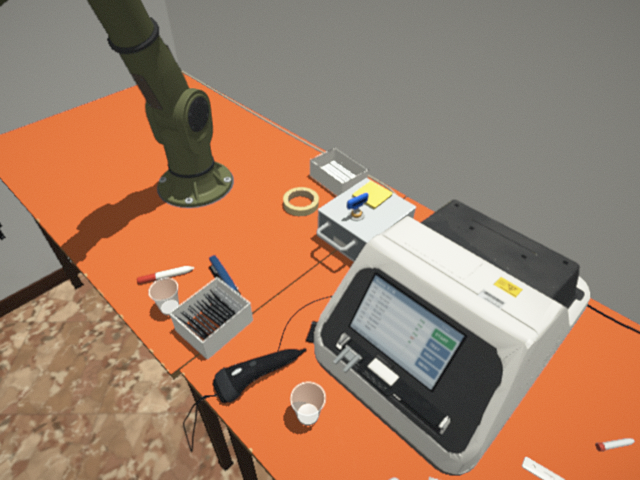

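The top view shows the unit at about (172–273, 195–282), with the blue bow at (240, 237) and the handle at (293, 240) facing world −y. The analyser begins at about row 163. The side view confirms this layout, with the core proud and the stapler, box and scanner away to the right.

Run:
```python
from h import *
d=get("top"); im=d["image"]; P=cloud(d); hsv=cv2.cvtColor(im,cv2.COLOR_RGB2HSV)
roi=np.zeros((480,640),bool); roi[180:300,160:310]=1
m=roi&(hsv[...,1]<60)&(hsv[...,2]>120)&(abs(P[...,2]-.1)<.008)
cnt=max(cv2.findContours(cv2.morphologyEx(m.astype(np.uint8),cv2.MORPH_OPEN,np.ones((3,3))),0,2)[0],key=cv2.contourArea)
h=cv2.convexHull(cnt)[:,0]; w=onplane(d,h,.1)[:,:2]
r=cv2.minAreaRect((w*1000).astype(np.float32)); print("unit top rect mm",r, cv2.boxPoints(r))
b=roi&(hsv[...,0]>95)&(hsv[...,0]<130)&(hsv[...,1]>120)
uv=np.argwhere(b)[:,::-1]; print("blue n",len(uv),"z med",np.median(P[b][:,2]))
w=onplane(d,uv,.1475+.012)[:,:2]*1000; r=cv2.minAreaRect(w.astype(np.float32)); print("bow",r,cv2.boxPoints(r)); 
c,s,_=cv2.PCACompute2(w,None)[0],*cv2.PCACompute2(w,None)[1:]; print("mean",c,"axes",s)
hm=np.zeros_like(b); hm[200:275,285:305]=1; hm&=(P[...,2]>.05)&(P[...,2]<.1)
uv=np.argwhere(hm)[:,::-1]; w=onplane(d,uv,.079)*1000; print("handle",len(uv),np.median(P[hm][:,2]),w.min(0),w.max(0),w.mean(0))
a=P[100:175,150:420]; q=a[(a[...,2]>.05)]; print("analyser",q.min(0),q.max(0), "near key y:", [ (z,q[(abs(q[:,1]-.15)<.1)&(q[:,2]>z)][:,0].min()) for z in(.05,.1,.2,.25) if ((abs(q[:,1]-.15)<.1)&(q[:,2]>z)).any()])
```

```text
unit top rect mm ((516.0492553710938, 189.2509307861328), (190.94558715820312, 166.96815490722656), 89.37783813476562) [[431.53342  94.69028]
 [598.49176  92.87726]
 [600.56506 283.81158]
 [433.60675 285.6246 ]]
blue n 198 z med 0.1598161812374198
bow ((513.430908203125, 145.6373291015625), (59.89275360107422, 11.511821746826172), 78.68863677978516) [[501.91312 117.4016 ]
 [513.2013  115.14367]
 [524.9487  173.87305]
 [513.6605  176.13098]]
mean [[513.54865643 145.07792099]] axes [[ 0.22446577  0.97448197]
 [ 0.97448197 -0.22446577]]
handle 296 0.07963241932725212 [465.25775952  45.74273517  79.        ] [564.2350638   67.53368333  79.        ] [514.69267501  52.84399152  79.        ]
analyser [ 0.42221021 -0.19634455  0.05005968] [0.78573036 0.32052612 0.96564936] near key y: [(0.05, np.float64(0.6703680240556977)), (0.1, np.float64(0.671964071346656)), (0.2, np.float64(0.6863527442800116)), (0.25, np.float64(0.6944080348863155))]
```

```bash
python3 -m jog '[[[310,-207,0,0,0,-56,50],[310,-207,0,0,0,-56,50],[310,-207,0,0,0,-56,50],[310,-207,0,0,0,-56,50],[310,-207,0,0,0,-56,50],[310,-207,0,0,0,-56,50],[532,-599,15,0,0,-57,50],[532,-599,15,0,0,-57,50],[532,-599,15,0,0,-57,50],[532,-599,15,0,0,-57,50]]]' 10
cat >> h.py <<'E'
def to(p,yd):  # tool-frame shift (mm) to world p (m), and turn about tool z (deg) to bring tool y to world heading yd
    s=ctrl.get_state(); M=R.from_rotvec(s["tool_rot"]).as_matrix()
    y=np.degrees(np.arctan2(M[1,1],M[0,1])); t=-((yd-y+180)%360-180)
    print("t",round(s["time"],2),"pos",s["position"].round(4),"ytool",y.round(1),"shift",(M.T@(np.array(p)-s["position"])*1000).round(1),"turn",round(t,1),"q",s["joint_positions"].round(2),"F",s["ft_force"].round(1),"tilt",M[:,2].round(3))
E
python3 -c "
from h import *
to([.5145,.1465,.20],-12.1)"
```

```text
time: 1.15
position: [0.449, -0.162, 0.2166]
tool_rot: [2.436, 1.983, -0.001]
ft_force: [0.0, -0.6, 0.2]
grip_width: 0.574
grip_force: 0.0
t 1.15 pos [ 0.449  -0.162   0.2166] ytool -11.7 shift [315.4   1.5  16.4] turn 0.4 q [ 0.82 -0.03 -0.52  1.85 -0.01  1.31  0.1 ] F [ 0.  -0.6  0.2] tilt [-0. -0. -1.]
```

```bash
python3 -m jog '[[[315,0,5,0,0,0,50],[315,0,5,0,0,0,50],[315,0,5,0,0,0,50],[315,0,5,0,0,0,50],[315,0,5,0,0,0,50],[315,0,5,0,0,0,50],[315,0,5,0,0,0,50],[315,0,5,0,0,0,50],[315,0,5,0,0,0,50]]]'
python3 - <<'E'
from h import *
d=get("wrist"); cv2.imwrite("pics/w1.png",d["image"][:,:,::-1]); to([.5145,.1465,.13],-12.1)
im=d["image"]; hsv=cv2.cvtColor(im,cv2.COLOR_RGB2HSV); b=((hsv[...,0]>95)&(hsv[...,0]<130)&(hsv[...,1]>120)).astype(np.uint8)
for c in cv2.findContours(b,0,2)[0]:
    if cv2.contourArea(c)<300: continue
    w=onplane(d,c[:,0],.1615)[:,:2]*1000; print(cv2.boundingRect(c),cv2.minAreaRect(w.astype(np.float32)),"zmed",np.median(cloud(d)[cv2.drawContours(b*0,[c],-1,1,-1)>0][:,2]))
E
```

```text
time: 2.05
position: [0.5128, 0.1434, 0.2113]
tool_rot: [2.436, 1.983, -0.002]
ft_force: [-0.0, -1.1, -0.7]
grip_width: 0.576
grip_force: 0.0
t 2.1 pos [0.5129 0.1425 0.2113] ytool -11.8 shift [ 4.4  0.7 81.3] turn 0.3 q [ 0.46  0.15 -0.85  1.73  0.11  1.31 -0.62] F [0.3 0.5 0.4] tilt [-0.001 -0.001 -1.   ]
(315, 206, 20, 98) ((515.2908935546875, 149.5420684814453), (60.73119354248047, 11.518587112426758), 78.02447509765625) zmed 0.16083461299172722
```

View pics/w1.png

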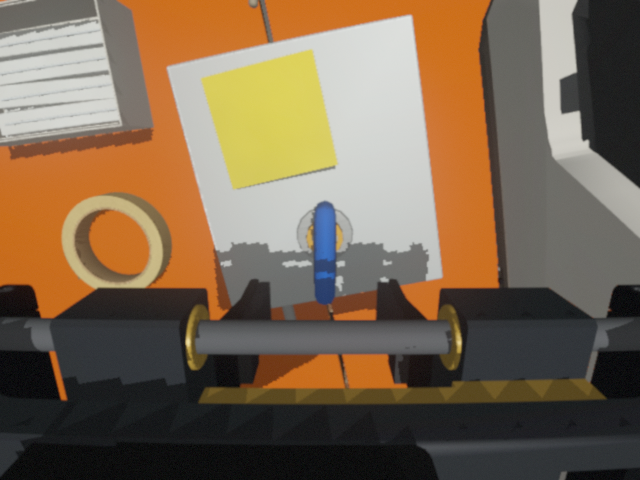

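The wrist view shows the bow at (325, 253), centred between the fingers and aligned with the pads. The lock is at about (0.515, 0.148), which agrees with the top view.

```bash
python3 -m jog '[[[6,1,40,0,0,0,50],[6,1,70,0,0,0,50],[6,1,82,0,0,0,50],[6,1,82,0,0,0,50],[6,1,82,0,0,0,0],[6,1,82,0,0,0,0],[6,1,82,0,0,0,0],[6,1,82,0,0,0,0],[6,1,82,0,0,0,0],[6,1,82,0,0,0,0]]]' 25
python3 -c "
from h import *
to([.515,.148,.13],-12.1); print(ctrl.get_state()['torque'])"
```

```text
time: 3.1
position: [0.515, 0.1501, 0.1299]
tool_rot: [-2.436, -1.984, 0.0]
ft_force: [0.2, -0.2, 2.2]
grip_width: 0.149
grip_force: 25.0
t 3.1 pos [0.515  0.1501 0.1299] ytool -11.7 shift [-2.1  0.4 -0.1] turn 0.4 q [ 0.42  0.24 -0.84  1.83  0.19  1.16 -0.69] F [ 0.2 -0.2  2.2] tilt [-0. -0. -1.]
[-0.05138356 -0.03807185  0.01025036]
```

```bash
python3 -m jog '[[[0,0,0.5,0,0,0,0],[0,0,1,0,0,0,0],[0,0,1.5,0,0,0,0],[0,0,1.5,0,0,0,0],[0,0,1.5,0,0,0,0]]]'; python3 -c "
from h import *
to([.515,.148,.13],-12.1); print(ctrl.get_state()['torque'])"
```

```text
time: 3.6
position: [0.5152, 0.1502, 0.1285]
tool_rot: [2.436, 1.984, -0.0]
ft_force: [-2.3, -0.8, 4.6]
grip_width: 0.15
grip_force: 25.0
t 3.6 pos [0.5152 0.1502 0.1285] ytool -11.7 shift [-2.1  0.3 -1.5] turn 0.4 q [ 0.42  0.24 -0.84  1.83  0.19  1.16 -0.69] F [-2.3 -0.8  4.6] tilt [ 0. -0. -1.]
[-0.10907269  0.38204123 -0.00792218]
```

```bash
python3 -m jog '[[[0,0,0.5,0,0,0,0],[0,0,0.8,0,0,0,0],[0,0,0.8,0,0,0,0]]]'; python3 -c "
from h import *
for i in range(3): print(ctrl.get_state()['ft_force'].round(2),ctrl.get_state()['position'].round(5))"
```

```text
time: 3.9
position: [0.5152, 0.1501, 0.1279]
tool_rot: [2.436, 1.984, -0.0]
ft_force: [-2.9, -0.7, 6.1]
grip_width: 0.152
grip_force: 25.0
[-2.87 -0.75  6.1 ] [0.5152  0.15015 0.12788]
[-2.87 -0.75  6.1 ] [0.5152  0.15015 0.12788]
[-2.87 -0.75  6.1 ] [0.5152  0.15015 0.12788]
```

```bash
python3 -m jog '[[[0,0,0,0,0,2.5,0],[0,0,0,0,0,5,0],[0,0,0,0,0,7,0],[0,0,0,0,0,7,0]]]'; python3 -c "
from h import *
to([.515,.148,.13],-12.1); print(ctrl.get_state()['torque'])"
```

```text
time: 4.3
position: [0.5155, 0.1501, 0.1279]
tool_rot: [2.553, 1.83, 0.001]
ft_force: [-1.6, -0.1, 6.3]
grip_width: 0.147
grip_force: 25.0
t 4.3 pos [0.5155 0.1501 0.1279] ytool -18.7 shift [-2.1  0.2 -2.1] turn -6.6 q [ 0.4   0.24 -0.82  1.83  0.19  1.16 -0.81] F [-1.6 -0.1  6.3] tilt [ 0.001 -0.    -1.   ]
[-0.11838421  0.32341859  0.04278911]
```

```bash
python3 -m jog '[[[0,0,0,0,0,2.5,0],[0,0,0,0,0,5,0],[0,0,0,0,0,7,0],[0,0,0,0,0,7,0]]]'; python3 -c "
from h import *
to([.515,.148,.13],-12.1); print(ctrl.get_state()['torque'])"
```

```text
time: 4.7
position: [0.5158, 0.1499, 0.1279]
tool_rot: [2.659, 1.671, 0.001]
ft_force: [-0.6, -0.9, 4.2]
grip_width: 0.147
grip_force: 25.0
t 4.7 pos [0.5158 0.1499 0.1279] ytool -25.7 shift [-2.1  0.2 -2.1] turn -13.6 q [ 0.39  0.23 -0.8   1.83  0.18  1.16 -0.92] F [-0.6 -0.9  4.2] tilt [ 0.001 -0.    -1.   ]
[-0.19896562  0.09738844 -0.04054551]
```

```bash
python3 -m jog '[[[0,0,0.5,0,0,0,0],[0,0,1,0,0,0,0],[0,0,1,0,0,0,0],[0,0,1,0,0,0,0]]]'; python3 -c "
from h import *
to([.515,.148,.13],-12.1); print(ctrl.get_state()['torque'])"
```

```text
time: 5.1
position: [0.5158, 0.1499, 0.1271]
tool_rot: [2.658, 1.672, 0.001]
ft_force: [-1.0, -0.5, 7.2]
grip_width: 0.146
grip_force: 25.0
t 5.1 pos [0.5158 0.1499 0.1271] ytool -25.7 shift [-2.1  0.1 -2.9] turn -13.6 q [ 0.39  0.23 -0.8   1.83  0.18  1.15 -0.92] F [-1.  -0.5  7.2] tilt [ 0.001 -0.    -1.   ]
[-0.24567477  0.26663234  0.01059368]
```

```bash
python3 -m jog '[[[0,0,0,0,0,3,0],[0,0,0,0,0,6,0],[0,0,0,0,0,6,0],[0,0,0,0,0,6,0]]]'; python3 -c "
from h import *
to([.515,.148,.13],-12.1); print(ctrl.get_state()['torque'])"
```

```text
time: 5.5
position: [0.516, 0.1498, 0.1271]
tool_rot: [2.742, 1.531, 0.002]
ft_force: [0.3, -1.9, 6.4]
grip_width: 0.149
grip_force: 25.0
t 5.5 pos [0.516  0.1498 0.1271] ytool -31.7 shift [-2.1  0.1 -2.9] turn -19.6 q [ 0.38  0.23 -0.79  1.83  0.18  1.15 -1.03] F [ 0.3 -1.9  6.4] tilt [ 0.002 -0.    -1.   ]
[-0.25436603  0.10599705 -0.00492581]
```

```bash
python3 -m jog '[[[0,0,0,0,0,-6,0],[0,0,0,0,0,-12,0],[0,0,0,0,0,-18,0],[0,0,0,0,0,-24,0],[0,0,0,0,0,-24,0]]]'; python3 -c "
from h import *
to([.515,.148,.13],-12.1); print(ctrl.get_state()['torque'])"
```

```text
time: 6.0
position: [0.515, 0.1502, 0.127]
tool_rot: [-2.362, -2.071, 0.001]
ft_force: [-2.8, -1.2, 8.4]
grip_width: 0.146
grip_force: 25.0
t 6.0 pos [0.515  0.1502 0.127 ] ytool -7.5 shift [-2.2  0.3 -3. ] turn 4.6 q [ 0.43  0.24 -0.85  1.83  0.2   1.16 -0.62] F [-2.8 -1.2  8.4] tilt [-0. -0. -1.]
[-1.92391463e-01  6.47067282e-01 -1.18628628e-04]
```

```bash
python3 -m jog '[[[0,0,0,0,0,-3,0],[0,0,0,0,0,-7,0],[0,0,0,0,0,-7,0]]]'; python3 -c "
from h import *
to([.515,.148,.13],-12.1)"
```

```text
time: 6.3
position: [0.5147, 0.1502, 0.1269]
tool_rot: [-2.232, -2.211, 0.001]
ft_force: [-3.0, -0.6, 9.2]
grip_width: 0.148
grip_force: 25.0
t 6.3 pos [0.5147 0.1502 0.1269] ytool -0.5 shift [-2.2  0.3 -3.1] turn 11.6 q [ 0.44  0.25 -0.87  1.83  0.2   1.16 -0.5 ] F [-3.  -0.6  9.2] tilt [-0.001 -0.    -1.   ]
```

```bash
python3 -m jog '[[[0,0,0,0,0,-3,0],[0,0,0,0,0,-7,0],[0,0,0,0,0,-7,0]]]'; python3 -c "
from h import *
to([.515,.148,.13],-12.1)"
```

```text
time: 6.6
position: [0.5144, 0.1502, 0.1268]
tool_rot: [-2.092, -2.342, 0.002]
ft_force: [-3.7, -0.3, 8.7]
grip_width: 0.15
grip_force: 25.0
t 6.6 pos [0.5144 0.1502 0.1268] ytool 6.5 shift [-2.3  0.3 -3.2] turn 18.6 q [ 0.45  0.25 -0.88  1.83  0.21  1.16 -0.39] F [-3.7 -0.3  8.7] tilt [-0.002 -0.    -1.   ]
```

```bash
python3 -m jog '[[[0,0,-0.2,0,0,-3,0],[0,0,-0.2,0,0,-7,0],[0,0,-0.2,0,0,-7,0]]]'; python3 -c "
from h import *
to([.515,.148,.13],-12.1)"
```

```text
time: 6.9
position: [0.514, 0.1501, 0.1259]
tool_rot: [-1.946, -2.464, 0.003]
ft_force: [-3.3, 0.5, 1.0]
grip_width: 0.149
grip_force: 25.0
t 6.9 pos [0.514  0.1501 0.1259] ytool 13.4 shift [-2.3  0.5 -4.1] turn 25.5 q [ 0.47  0.26 -0.9   1.83  0.22  1.16 -0.27] F [-3.3  0.5  1. ] tilt [-0.002 -0.    -1.   ]
```

```bash
python3 -m jog '[[[0,0,0,0,0,-3,0],[0,0,0,0,0,-7,0],[0,0,0,0,0,-7,0]]]'; python3 -c "
from h import *
to([.515,.148,.13],-12.1)"
```

```text
time: 7.2
position: [0.5138, 0.15, 0.1258]
tool_rot: [-1.794, -2.576, 0.003]
ft_force: [-5.4, 0.4, 0.9]
grip_width: 0.145
grip_force: 25.0
t 7.2 pos [0.5138 0.15   0.1258] ytool 20.3 shift [-2.3  0.5 -4.2] turn 32.4 q [ 0.48  0.26 -0.92  1.83  0.23  1.16 -0.16] F [-5.4  0.4  0.9] tilt [-0.003 -0.    -1.   ]
```

The push fell away at about +14°, so I'll turn back there and press the core home.

```bash
python3 -m jog '[[[0,0,0,0,0,3.5,0],[0,0,0,0,0,7,0],[0,0,0.7,0,0,7,0],[0,0,1.4,0,0,7,0],[0,0,1.4,0,0,7,0]]]'; python3 -c "
from h import *
to([.515,.148,.13],-12.1)"
```

```text
time: 7.7
position: [0.5141, 0.1501, 0.1246]
tool_rot: [-1.948, -2.463, 0.003]
ft_force: [-4.8, 0.3, 1.1]
grip_width: 0.151
grip_force: 25.0
t 7.7 pos [0.5141 0.1501 0.1246] ytool 13.3 shift [-2.2  0.3 -5.4] turn 25.4 q [ 0.47  0.26 -0.9   1.83  0.22  1.16 -0.27] F [-4.8  0.3  1.1] tilt [-0.002 -0.    -1.   ]
```

```bash
python3 -m jog '[[[0,0,0.5,0,0,0,0],[0,0,1,0,0,0,0],[0,0,1.5,0,0,0,0],[0,0,1.5,0,0,0,0]]]'; python3 -m jog '[[[0,0,0.4,0,0,0,0],[0,0,0.8,0,0,0,0],[0,0,0.8,0,0,0,0]]]'; python3 -c "
from h import *
to([.515,.148,.13],-12.1)"
```

```text
time: 8.1
position: [0.5141, 0.1501, 0.1232]
tool_rot: [-1.948, -2.463, 0.002]
ft_force: [-5.7, -0.9, 0.3]
grip_width: 0.142
grip_force: 25.0
time: 8.4
position: [0.5142, 0.1501, 0.123]
tool_rot: [-1.948, -2.463, 0.003]
ft_force: [-6.6, -0.2, 4.2]
grip_width: 0.146
grip_force: 25.0
t 8.4 pos [0.5142 0.1501 0.123 ] ytool 13.3 shift [-2.2  0.2 -7. ] turn 25.4 q [ 0.47  0.26 -0.9   1.83  0.22  1.16 -0.28] F [-6.6 -0.2  4.2] tilt [-0.002 -0.001 -1.   ]
```

```bash
python3 -m jog '[[[0,0,0.8,0,0,0,0],[0,0,0.8,0,0,0,0]]]'; python3 -m jog '[[[0,0,-1,0,0,0,25],[-2,0,-1,0,0,0,25],[-2,0,-1,0,0,0,25],[-2,0,-1,0,0,0,0],[-2,0,-1,0,0,0,0],[-2,0,-1,0,0,0,0],[-2,0,-1,0,0,0,0]]]' 30; python3 -c "
from h import *
to([.515,.148,.13],-12.1)"
```

```text
time: 8.6
position: [0.5143, 0.1502, 0.1229]
tool_rot: [-1.948, -2.464, 0.003]
ft_force: [-8.2, -0.1, 8.9]
grip_width: 0.147
grip_force: 25.0
time: 9.3
position: [0.5147, 0.1477, 0.123]
tool_rot: [-1.949, -2.463, 0.003]
ft_force: [-4.6, -1.2, 4.8]
grip_width: 0.142
grip_force: 30.0
t 9.3 pos [0.5147 0.1477 0.123 ] ytool 13.3 shift [ 0.3  0.3 -7. ] turn 25.4 q [ 0.47  0.26 -0.9   1.83  0.22  1.16 -0.27] F [-4.6 -1.2  4.8] tilt [-0.002 -0.001 -1.   ]
```

Solid at 8.9 N, so the core is home. Now turning it clockwise.

```bash
python3 -m jog '[[[0,0,0,0,0,7,0],[0,0,0,0,0,14,0],[0,0,0,0,0,21,0],[0,0,0,0,0,28,0],[0,0,0,0,0,35,0],[0,0,0,0,0,42,0],[0,0,0,0,0,48,0],[0,0,0,0,0,54,0],[0,0,0,0,0,60,0],[0,0,0,0,0,60,0]]]'; python3 -c "
from h import *
to([.515,.148,.13],-12.1); print(ctrl.get_state()['torque'])"
```

```text
time: 10.3
position: [0.5149, 0.1476, 0.123]
tool_rot: [2.92, 1.159, -0.003]
ft_force: [-5.4, -2.6, 4.1]
grip_width: 0.149
grip_force: 30.0
t 10.3 pos [0.5149 0.1476 0.123 ] ytool -46.7 shift [ 0.3 -0.2 -7. ] turn -34.6 q [ 0.34  0.23 -0.75  1.84  0.17  1.15 -1.28] F [-5.4 -2.6  4.1] tilt [-0.002 -0.001 -1.   ]
[-0.55010618  1.00381099  0.02141113]
```

```bash
python3 -m jog '[[[0,0,0,0,0,6,0],[0,0,0,0,0,12,0],[0,0,0,0,0,18,0],[0,0,0,0,0,20,0],[0,0,0,0,0,22,0],[0,0,0,0,0,22,0]]]'; python3 -c "
from h import *
to([.515,.148,.13],-12.1); print(ctrl.get_state()['torque'])"
```

```text
time: 10.9
position: [0.515, 0.1475, 0.123]
tool_rot: [3.086, 0.584, -0.003]
ft_force: [-4.7, -2.6, 3.8]
grip_width: 0.148
grip_force: 30.0
t 10.9 pos [0.515  0.1475 0.123 ] ytool -68.6 shift [ 0.2 -0.4 -7. ] turn -56.5 q [ 0.3   0.22 -0.7   1.84  0.15  1.14 -1.65] F [-4.7 -2.6  3.8] tilt [-0.001 -0.001 -1.   ]
[-0.47223919  1.03892972  0.07010193]
```

```bash
python3 -m jog '[[[0,0,0,0,0,1,0],[0,0,0,0,0,2,0],[0,0,0,0,0,3,0],[0,0,0,0,0,3,0]]]'; python3 -c "
from h import *
to([.515,.148,.13],-12.1); print(ctrl.get_state()['torque'])"
```

```text
time: 11.3
position: [0.515, 0.1475, 0.123]
tool_rot: [3.1, 0.503, -0.003]
ft_force: [-4.3, -2.2, 3.9]
grip_width: 0.143
grip_force: 30.0
t 11.3 pos [0.515  0.1475 0.123 ] ytool -71.6 shift [ 0.2 -0.5 -7. ] turn -59.5 q [ 0.3   0.22 -0.7   1.84  0.15  1.14 -1.7 ] F [-4.3 -2.2  3.9] tilt [-0.001 -0.001 -1.   ]
[-0.51560836  1.07681756  0.02136292]
```

```bash
python3 -m jog '[[[0,0,0,0,0,1,0],[0,0,0,0,0,2,0],[0,0,0,0,0,3,0],[0,0,0,0,0,3,0]]]'; python3 -c "
from h import *
to([.515,.148,.13],-12.1); print(ctrl.get_state()['torque'])"
```

```text
time: 11.7
position: [0.515, 0.1475, 0.123]
tool_rot: [3.112, 0.422, -0.003]
ft_force: [-4.2, -2.4, 4.7]
grip_width: 0.148
grip_force: 30.0
t 11.7 pos [0.515  0.1475 0.123 ] ytool -74.6 shift [ 0.2 -0.5 -7. ] turn -62.5 q [ 0.29  0.21 -0.69  1.84  0.15  1.14 -1.75] F [-4.2 -2.4  4.7] tilt [-0.002 -0.001 -1.   ]
[-0.50829257  1.03665929  0.05265153]
```

```bash
python3 -m jog '[[[0,0,0,0,0,1,0],[0,0,0,0,0,2,0],[0,0,0,0,0,2,0]]]'; python3 -c "
from h import *
to([.515,.148,.13],-12.1); print(ctrl.get_state()['torque'])"
```

```text
time: 12.0
position: [0.515, 0.1475, 0.123]
tool_rot: [3.119, 0.368, -0.003]
ft_force: [-5.3, -2.5, 3.5]
grip_width: 0.145
grip_force: 30.0
t 12.0 pos [0.515  0.1475 0.123 ] ytool -76.5 shift [ 0.1 -0.5 -7. ] turn -64.4 q [ 0.29  0.21 -0.69  1.84  0.15  1.14 -1.78] F [-5.3 -2.5  3.5] tilt [-0.001 -0.001 -1.   ]
[-0.52513114  1.07804126  0.16728651]
```

Torque has risen to 0.17 N m, so the key is at its stop. Releasing and lifting clear.

```bash
python3 -m jog '[[[0,0,0,0,0,0,40],[0,0,0,0,0,0,40],[0,0,0,0,0,0,40],[0,0,-30,0,0,0,40],[0,0,-70,0,0,0,40],[0,0,-90,0,0,0,40],[0,0,-90,0,0,0,40]]]'
python3 - <<'E'
from h import *
d=get("wrist"); cv2.imwrite("pics/w2.png",d["image"][:,:,::-1])
im=d["image"]; hsv=cv2.cvtColor(im,cv2.COLOR_RGB2HSV); b=((hsv[...,0]>95)&(hsv[...,0]<130)&(hsv[...,1]>120)).astype(np.uint8)
for c in cv2.findContours(b,0,2)[0]:
    if cv2.contourArea(c)<300: continue
    w=onplane(d,c[:,0],.1545)[:,:2]*1000; print(cv2.boundingRect(c),cv2.minAreaRect(w.astype(np.float32)),"zmed",np.median(cloud(d)[cv2.drawContours(b*0,[c],-1,1,-1)>0][:,2]))
to([.5145,.072,.20],0); to([.5145,.072,.060],0)
E
```

```text
time: 12.7
position: [0.518, 0.1491, 0.2167]
tool_rot: [-3.12, -0.365, -0.012]
ft_force: [0.2, -0.2, 0.7]
grip_width: 0.455
grip_force: 0.0
(314, 215, 21, 93) ((516.8640747070312, 148.34600830078125), (61.478294372558594, 11.824312210083008), 15.313028335571289) zmed 0.15381605201777507
t 12.75 pos [0.5168 0.1486 0.2146] ytool -76.7 shift [-20.   74.   14.5] turn -76.7 q [ 0.31  0.13 -0.69  1.72  0.09  1.31 -1.74] F [-0.  -0.4 -0. ] tilt [ 0.004  0.001 -1.   ]
t 12.75 pos [0.5168 0.1486 0.2146] ytool -76.7 shift [-20.5  73.9 154.5] turn -76.7 q [ 0.31  0.13 -0.69  1.72  0.09  1.31 -1.74] F [-0.  -0.4 -0. ] tilt [ 0.004  0.001 -1.   ]
```

View pics/w2.png

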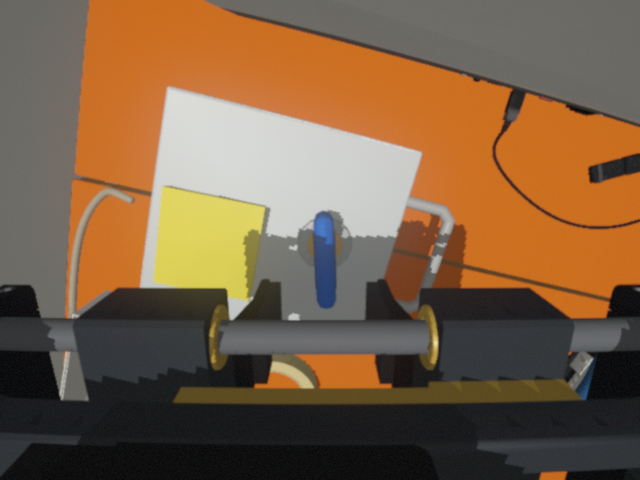

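The wrist view shows the key at −1.29 rad, bow (324, 260), top at 154 mm, so it is home and at the stop. The handle bar runs from (445, 220) to (425, 290). Next I'll put closed fingers behind the bar.

```bash
python3 -m jog '[[[-10,30,0,0,0,-8,0],[-20,74,0,0,0,-17,0],[-20,74,0,0,0,-25,0],[-20,74,0,0,0,-34,0],[-20,74,0,0,0,-42,0],[-20,74,0,0,0,-51,0],[-20,74,0,0,0,-59,0],[-20,74,0,0,0,-68,0],[-20,74,0,0,0,-77,0],[-20,74,0,0,0,-77,0]]]' 20
python3 - <<'E'
from h import *
d=get("wrist"); s=ctrl.get_state(); print("cam-tcp",(-d["Rm"].T@d["t"]-s["position"]).round(3)); to([.5145,.074,.060],0)
d=get("top"); P=cloud(d); cv2.imwrite("pics/t2.png",cv2.resize(d["image"][170:310,160:340,::-1],None,fx=4,fy=4))
E
```

```text
time: 13.75
position: [0.5125, 0.0713, 0.2116]
tool_rot: [-2.212, -2.228, 0.002]
ft_force: [0.0, 0.2, 0.9]
grip_width: 0.006
grip_force: 0.0
cam-tcp [0.    0.075 0.162]
t 13.8 pos [0.5126 0.0713 0.2118] ytool 0.3 shift [  2.6   2.2 151.8] turn 0.3 q [ 0.48  0.09 -0.7   1.77  0.06  1.31 -0.23] F [-0.3 -0.2 -1.2] tilt [-0.002  0.    -1.   ]
```

View pics/t2.png

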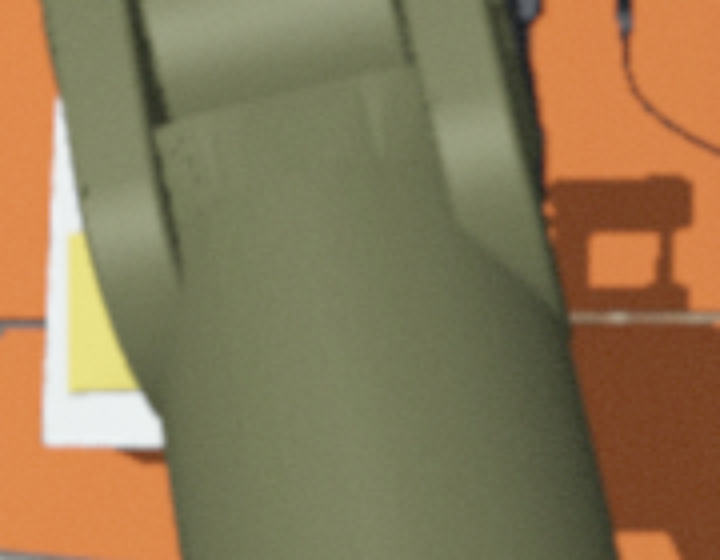

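The arm hides the unit in this view. The wrist camera will pass about 65 mm above the bow, so I'm lowering behind the bar.

```bash
python3 -m jog '[[[2,2,40,0,0,0,0],[2,2,80,0,0,0,0],[2,2,110,0,0,0,0],[2,2,125,0,0,0,0],[2,2,138,0,0,0,0],[2,2,150,0,0,0,0],[2,2,150,0,0,0,0]]]' 20
python3 -c "
from h import *
to([.5145,.050,.060],0)"
```

```text
time: 14.55
position: [0.5147, 0.0733, 0.0623]
tool_rot: [-2.215, -2.226, 0.002]
ft_force: [0.9, 0.2, -0.5]
grip_width: 0.004
grip_force: 0.0
t 14.55 pos [0.5147 0.0733 0.0623] ytool 0.3 shift [-23.3  -0.3   2.3] turn 0.3 q [ 0.43  0.26 -0.69  1.93  0.19  1.02 -0.34] F [ 0.9  0.2 -0.5] tilt [-0.001 -0.    -1.   ]
```

```bash
python3 -m jog '[[[-7,0,0,0,0,0,0],[-15,0,0,0,0,0,0],[-25,0,0,0,0,0,0],[-35,0,0,0,0,0,0],[-45,0,0,0,0,0,0],[-55,0,0,0,0,0,0],[-65,0,0,0,0,0,0],[-75,0,0,0,0,0,0],[-85,0,0,0,0,0,0],[-85,0,0,0,0,0,0]]]'
python3 -c "
from h import *
to([.5145,.050,.060],0)"
```

```text
time: 15.55
position: [0.5157, -0.0144, 0.0629]
tool_rot: [2.218, 2.223, -0.002]
ft_force: [-0.5, -0.2, -0.3]
grip_width: 0.005
grip_force: 0.0
t 15.55 pos [ 0.5157 -0.0144  0.0629] ytool 0.2 shift [64.4 -1.   2.8] turn 0.2 q [ 0.56  0.24 -0.64  1.94  0.17  1.01 -0.16] F [-0.5 -0.2 -0.3] tilt [-0.    -0.002 -1.   ]
```

```bash
python3 -m jog '[[[-5,0,0,0,0,0,0],[-10,0,0,0,0,0,0],[-14,0,0,0,0,0,0],[-16,0,0,0,0,0,0],[-18,0,0,0,0,0,0]]]'
python3 -m jog '[[[-2,0,0,0,0,0,0],[-4,0,0,0,0,0,0],[-4,0,0,0,0,0,0]]]'
python3 - <<'E'
from h import *
to([.5145,-.036,.060],0)
d=get("top"); cv2.imwrite("pics/t3.png",d["image"][:,:,::-1])
E
```

```text
time: 16.05
position: [0.5156, -0.0294, 0.063]
tool_rot: [-2.215, -2.227, 0.0]
ft_force: [0.6, 3.4, -0.8]
grip_width: 0.005
grip_force: 1.0
time: 16.35
position: [0.5156, -0.0339, 0.063]
tool_rot: [-2.216, -2.227, 0.001]
ft_force: [-0.2, 0.8, -0.2]
grip_width: 0.002
grip_force: 0.6
t 16.35 pos [ 0.5156 -0.0339  0.063 ] ytool 0.3 shift [-2.1 -1.1  3. ] turn 0.3 q [ 0.59  0.24 -0.63  1.94  0.16  1.01 -0.11] F [-0.2  0.8 -0.2] tilt [-0. -0. -1.]
```

View pics/t3.png

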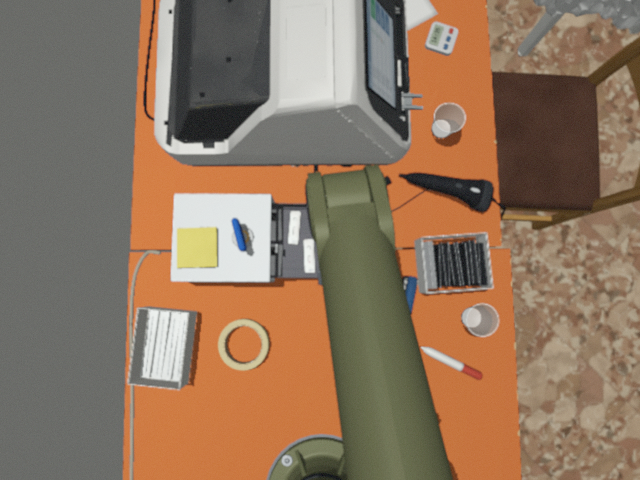

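The drawer is nearly out, with the test kits visible at (294, 225) and (309, 255). I'll keep pulling gently until the stop pushes back.

```bash
python3 -m jog '[[[-2,0,0,0,0,0,0],[-4,0,0,0,0,0,0],[-5,0,0,0,0,0,0]]]'; python3 -m jog '[[[-2,0,0,0,0,0,0],[-3,0,0,0,0,0,0],[-3,0,0,0,0,0,0]]]'; python3 -c "
from h import *
to([.5145,-.036,.060],0)"
```

```text
time: 16.7
position: [0.5156, -0.0344, 0.0631]
tool_rot: [-2.211, -2.227, -0.005]
ft_force: [-1.4, 11.4, -0.6]
grip_width: 0.005
grip_force: 5.6
time: 17.0
position: [0.5155, -0.0345, 0.0631]
tool_rot: [-2.207, -2.227, -0.008]
ft_force: [-1.6, 14.6, 1.8]
grip_width: 0.005
grip_force: 7.4
t 17.0 pos [ 0.5155 -0.0345  0.0631] ytool 0.5 shift [-1.6 -1.1  3.1] turn 0.5 q [ 0.59  0.24 -0.63  1.94  0.15  1.01 -0.1 ] F [-1.6 14.6  1.8] tilt [-0.001  0.008 -1.   ]
```

At the stop. I'll back off inside the gap, lift, move clear and check.

```bash
python3 -m jog '[[[9,0,0,0,0,0,0],[18,0,0,0,0,0,0],[18,0,0,0,0,0,0],[18,0,-40,0,0,0,0],[18,0,-90,0,0,0,0],[18,0,-140,0,0,0,0],[0,0,-170,0,0,0,0],[-50,0,-170,0,0,0,0],[-100,0,-170,0,0,0,0],[-150,0,-170,0,0,0,0]]]'
python3 -m jog '[[[-50,0,0,0,0,0,0],[-100,0,0,0,0,0,0],[-150,0,0,0,0,0,0],[-150,0,0,0,0,0,0],[-150,0,0,0,0,0,0]]]'
python3 - <<'E'
from h import *
to([.5,-.3,.2],0)
d=get("top"); im=d["image"]; P=cloud(d); cv2.imwrite("pics/t4.png",im[:,:,::-1])
hsv=cv2.cvtColor(im,cv2.COLOR_RGB2HSV); roi=np.zeros((480,640),bool); roi[180:300,160:310]=1
b=roi&(hsv[...,0]>95)&(hsv[...,0]<130)&(hsv[...,1]>120)
w=onplane(d,np.argwhere(b)[:,::-1],.1525)[:,:2]*1000; print("bow",np.median(P[b][:,2]),cv2.minAreaRect(w.astype(np.float32)))
hm=np.zeros_like(b); hm[200:275,325:360]=1; hm&=(P[...,2]>.07)&(P[...,2]<.09)
w=onplane(d,np.argwhere(hm)[:,::-1],.079)*1000; print("handle",w.min(0),w.max(0))
E
```

```text
time: 18.0
position: [0.5163, -0.1947, 0.2341]
tool_rot: [2.214, 2.225, -0.001]
ft_force: [1.1, -0.2, 0.1]
grip_width: 0.001
grip_force: 0.0
time: 18.5
position: [0.5161, -0.3441, 0.2325]
tool_rot: [-2.22, -2.222, 0.001]
ft_force: [-0.2, 1.1, 0.2]
grip_width: 0.005
grip_force: 0.0
t 18.5 pos [ 0.5161 -0.3441  0.2325] ytool 0.0 shift [ 44.1 -16.   32.5] turn 0.0 q [ 0.89  0.28 -0.42  1.5   0.12  1.38  0.46] F [-0.2  1.1  0.2] tilt [-0.001  0.    -1.   ]
bow 0.15301082267796873 ((514.4611206054688, 145.45851135253906), (59.485809326171875, 12.249493598937988), 14.619884490966797)
handle [464.38141775 -55.00979708  79.        ] [561.48657909 -10.65971459  79.        ]
```

View pics/t4.png

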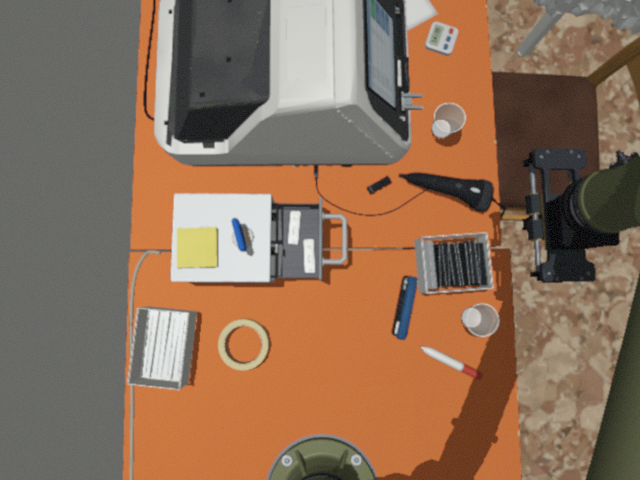

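The drawer is fully open: the handle's outer edge, now at about (347, 240), has moved 100.7 mm. The key (240, 235) is home and turned, everything else is where it was, and the arm is clear.

```bash
python3 -c "
from bench import ctrl
print(ctrl.close_job())"
```

```text
the job is handed in; nothing more can be done
None
```

The job is handed in: the core is home with the key in it at its clockwise stop, the drawer is fully open (about 100 mm, against its stop), the things round the unit look unmoved in the last picture, and the arm was clear at about 18.5 s.

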